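# Extend the dish drainer's sliding leg to the mark, cam it shut and keep hold

## Task

Pull the dish drainer's sprung sliding leg out by its black grip bar until its white pointer is level with the red marker on the scale. Keep holding the leg there and, without letting go, slide your hand along the bar so that it pushes the orange cam lever fully closed, in line with the leg; do not close the lever while the leg is off the mark. Finish while still holding the bar, with the pointer at the marker and the lever closed, and leave the marker and the dishes and tools around undisturbed.

Things in the scene. Friction and masses are not known exactly. Their poses are not given: they have to be found in the camera images.
- grip_bar (a point): Black round bar across the sliding leg, 16 mm diameter, level, axis 75 mm above the worktop, along its own y. Origin: on the bar's axis over the leg's centre line; x points along the leg to the drainer (away from the robot), y left along the bar, z up. Runs from y = -35 to +138 mm (last 6 mm a cap, 19 mm diameter). A 16 mm square post under y = 0 carries it; left of the leg only bare worktop lies below.
- leg (a joint): How far the sliding leg (with bar, pointer and lever) is drawn out, m: 0 fully in (as it starts), at most 0.16; grows along the bar's -x, towards the robot. A spring always draws it in, 4.4 N at 0 rising to 7 N at 0.13, plus 1 N friction; let go, it goes back in even with the lever closed. At the mark when equal to marker. The leg is 44 mm wide, its top 32 mm above the worktop.
- marker (a joint): Where the red marker is set on the scale, in m: the value of leg at which pointer and marker are level. It is different each time (0.06 to 0.125) and must be left as it is.
- pointer_tip (a point): Tip of the white pointer (4 mm wide) that sticks out of the leg's right side straight below the bar's line (52 mm to the right of the bar's origin, 36 mm above the worktop). Moves with the leg.
- marker_clip (a point): Top of the red marker clip (10 mm along the scale, 30 mm across, top 42 mm above the worktop), middle of its 10 mm, on the edge nearest the leg. The clip sits on an aluminium scale rail (22 mm wide, 30 mm high) that runs alongside the leg, on its right, 70 mm from its centre line.
- cam_lever (a joint): Angle of the orange cam lever, rad: 0 closed (stopped there, in line with the leg, pointing to the robot); at the start 0.4 to 0.58 open, its tip swung to the left (bar's +y). Stays where it is left; takes about 0.2 N m to turn.
- lever_tip (a point): Free end of the orange lever, a flat arm 85 mm long from its pivot, 12 mm wide, 9 mm thick, mid-height 91 mm above the worktop. It ends over the bar, 3.5 mm above it (closed: 5 mm past the bar's axis, so never beyond the bar's near side). With fingers straddling the bar (one before, one behind) left of the arm, the finger behind the bar pushes it closed with its side as the hand slides right along the bar.
- lever_pivot (a point): Centre of the lever's upright pivot (30 mm diameter head, top 96 mm above the worktop) on the leg's centre line, 80 mm behind the bar (bar's +x). Moves with the leg. Behind it, from 130 mm behind the bar when the leg is in, stands the drainer's white tray with a 95 mm high wire rim and, in it, a white mug and an amber bowl (up to 140 mm above the worktop), to be left alone.
- plate: amber glass plate, 190 mm wide, 20 mm tall, on the drainboard to the left; bystander, origin under its centre
- soap: green soap bottle, 60 mm wide, 150 mm tall, on the left; bystander, origin under its centre
- dish_brush: dish brush lying on the worktop on the right; bystander
- jar: glass jar with red lid, 70 mm wide, 100 mm tall, on the left; bystander, origin under its centre
- spoon: steel spoon lying on the worktop on the right; bystander

How it is judged:
On the way, in this order (a step that is already met when the one before it is completed fails the run):
1. the fingers hold the leg by its grip bar with the pointer at the marker, the cam lever still open (x of pointer_tip in the frame of marker_clip between -0.007 and 0.007 m and contact force between the fingers and leg_c0 above 1 N and value of joint cam_lever above 0.3 rad), for 0.2 s.
2. the cam lever is fully closed while the fingers still hold the leg at the marker (x of pointer_tip in the frame of marker_clip between -0.007 and 0.007 m and contact force between the fingers and leg_c0 above 1 N and value of joint cam_lever below 0.06 rad), for 0.2 s.
At the end, for the whole second after the job is handed in: The program ends holding: the fingers press on the grip bar with more than 1 N, the pointer is within 7 mm of the middle of the marker along the scale, the leg is still (under 20 mm/s) and the cam lever is within 0.06 rad of closed (all of step 2 and velocity of joint leg between -0.02 and 0.02 m/s); the arm keeps its last pose, push and grip.
It fails at once if the cam lever was being closed (under 0.3 rad) while the pointer was more than 12 mm from the marker (value of joint cam_lever below 0.3 rad and (x of pointer_tip in the frame of marker_clip above 0.012 m or x of pointer_tip in the frame of marker_clip below -0.012 m)).
It fails at once if the marker was shifted by more than 4 mm (distance of marker_clip from where it was at the start of the episode above 0.004 m).
It fails at once if a dish or tool nearby was moved by more than 30 mm (distance of any of mug, amber_bowl, plate, soap, dish_brush, jar, spoon from where it was at the start of the episode above 0.03 m).
It also fails if it takes over 40 s, if anything falls off the work surface, if the arm or the gripper's body presses on something with over 40 N, if the wrist force passes 120 N, or if a joint passes its speed limit or range.

## Robot

A 6-joint arm with a two-finger parallel gripper is mounted at the origin on the work surface. World frame = base frame: x ahead of the robot, y to its left, z up, the work surface at z = 0. Lengths are in m, angles in rad, forces in N, time in s.
With the tool pointing down it reaches from about 0.3 to 0.85 m from the base axis. Payload 5.4 kg.
Tool frame: the origin (TCP) lies between the finger pads; the fingertips stand r.finger_overhang ahead of it and the grasp point (between the pads) lies 3 mm ahead of it (r.finger_overhang is the distance from the TCP to the fingertips, in m); z points along the fingers, y is the direction in which the jaws open and shut (so a half turn about z gives the same grasp; the last joint's range is limited). The gripper opens to 85 mm and grips with 20 to 120 N. Pads are 22 mm wide; open, the fingers measure 114 mm over their backs; the gripper's body (76 mm by 85 mm) begins 54 mm behind the grasp point. The pads swing forward as they close: fully open they stand 13 mm farther back than shut.
Start: joints at [0.992, 0.158, 1.597, -0, 1.386, -0.21], TCP at [0.207, 0.536, 0.222] pointing down, gripper open.
Joint ranges: [-2.91, 2.91], [-0.94, 2.29], [0.18, 2.7], [-1.29, 4.43], [0.17, 2.64], [-3, 3]. Speed limits (rad/s): [2.57, 2.57, 3.14, 3.14, 3.14, 3.14].

## Interface

Orientations are given as a rotation vector (axis times angle).
In Python, from rig import r, eyes, ticket gives the robot as it stands. Calls block until the motion is done:
- r.move_ptp(position, orientation): joint-space move of the TCP to a pose.
- r.move_l(position, speed=0.15, orientation=None, stop_force=None): straight line of the TCP; orientation=None keeps the orientation; speed is the mean speed in m/s. With stop_force (N) it stops when the force on the tool has changed by that much, and returns True; else False.
- r.movej(angles): joint-space move.
- r.open_gripper() and r.grab(force=None): open the fingers fully, or close them until they stop; force is the grip in N (None keeps the last).
- r.pause(seconds).
- r.solve_ik(position, orientation): joint angles nearest the present ones, or None.
- r.get_state(): the state.
- eyes.get_image(name): name is "scene" or "side" or "wrist"; returns a dict with "image" (480x640x3 uint8, red, green, blue), "camera_matrix" (3x3 intrinsics, pixels), "eye" and "attitude" of the camera in the world; the wrist camera has in their place "tool_from_camera" (4x4, takes a point from camera to tool coordinates, whose origin is the TCP and whose axes are the flange's). Camera axes: x right, y down, z forward; pixel columns grow to the right and rows downward; lengths in m; the calibration is good to about 2 mm. The wrist camera is an equidistant fisheye: a pixel r from the principal point sees the ray r / f radians off the axis. A picture is of the moment at which its call begins: read the wrist's pose just before it. There is no depth.
A pose or a line that the arm cannot do raises r.IKError and nothing moves.
- ticket.close_job(): hands the job in, once; it reports no verdict.
The state is a dict: "time": time; "qpos": joint angles; "joint_vel": joint speeds; "tau": joint torques, N m; "position": TCP position; "tool_rot": TCP orientation; "force": force on the tool from outside, world axes, zero at the start; "torque": the same for the moment, N m; "finger_gap": finger opening in m.
Only numpy, scipy, OpenCV 4.12 (cv2) and the standard library are available. Lean on these libraries where they do the work, as an engineer would, in place of code of your own. Each camera call takes 0.05 s, during which the arm holds its last target.

## Working session

There is one attempt and no reset: what is moved stays moved. The work goes in short steps, each a Python script; the robot and the scene stay as the last script left them, time stands still between calls to the robot, and variables do not carry over. Pictures are saved under pics/ and viewed, and the job is handed in when it is done.

```bash
ls; mkdir -p pics; python3 - <<'E'
from rig import r, eyes, ticket
import cv2
for n in ["scene","side","wrist"]:
    d=eyes.get_image(n); cv2.imwrite(f"pics/{n}0.png",d["image"][:,:,::-1])
    print(n,{k:v for k,v in d.items() if k!="image"})
print(r.get_state(), r.finger_overhang)
E
```

```text
pics
scene {'camera_matrix': array([[456.81744465,   0.        , 310.1671705 ],
       [  0.        , 456.81744465, 235.1133292 ],
       [  0.        ,   0.        ,   1.        ]]), 'eye': array([0.93122706, 0.79705941, 0.71070288]), 'attitude': array([-0.60535263, -2.56904893,  1.31936131])}
side {'camera_matrix': array([[493.57084628,   0.        , 325.4692951 ],
       [  0.        , 493.57084628, 237.36768878],
       [  0.        ,   0.        ,   1.        ]]), 'eye': array([ 0.23524953, -0.88619662,  1.02632282]), 'attitude': array([-2.32319687,  0.42322394, -0.15864843])}
wrist {'camera_matrix': array([[371.64829954,   0.        , 317.40671266],
       [  0.        , 371.64829954, 235.77532342],
       [  0.        ,   0.        ,   1.        ]]), 'tool_from_camera': array([[ 2.60333054e-04, -9.45817615e-01, -3.24698276e-01,
         8.49605261e-02],
       [ 9.99999823e-01,  4.19939233e-04, -4.21477186e-04,
        -8.81018277e-04],
       [ 5.34994092e-04, -3.24698109e-01,  9.45817557e-01,
        -1.51826741e-01],
       [ 0.00000000e+00,  0.00000000e+00,  0.00000000e+00,
         1.00000000e+00]])}
{'time': 0.15, 'qpos': array([ 9.91904504e-01,  1.58929716e-01,  1.59794515e+00, -8.18881096e-06,
        1.38620051e+00, -2.10078954e-01]), 'joint_vel': array([ 0.000836  , -0.00129786, -0.00416328,  0.0001745 ,  0.00021204,
        0.00271613]), 'tau': array([ 6.02050713e-04, -3.96377921e+01, -3.31785357e+01, -1.34162360e-04,
        5.45412884e-03, -2.63734540e-05]), 'position': array([0.20703534, 0.53592072, 0.22172771]), 'tool_rot': array([-5.75946460e-01, -3.08777459e+00,  2.15463406e-03]), 'force': array([-0.40557927,  0.96736043,  0.3466539 ]), 'torque': array([-0.01328797, -0.01199094,  0.04050106]), 'finger_gap': 0.08544206368617105} 0.022
```

View pics/scene0.png

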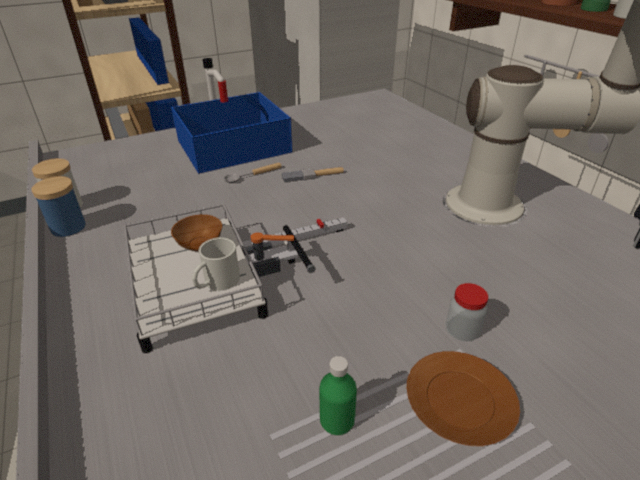

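View pics/side0.png

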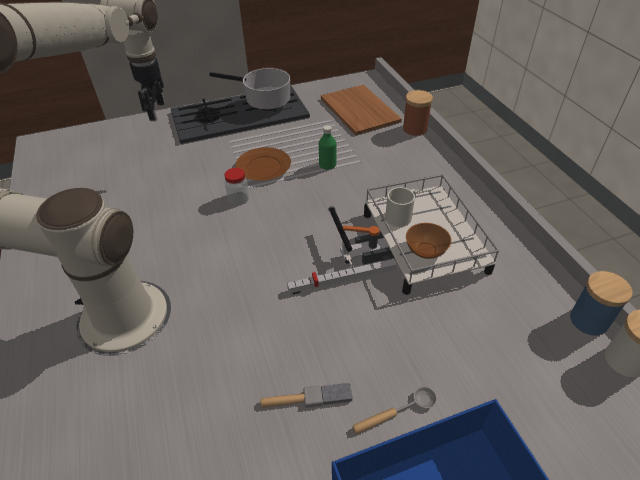

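View pics/wrist0.png

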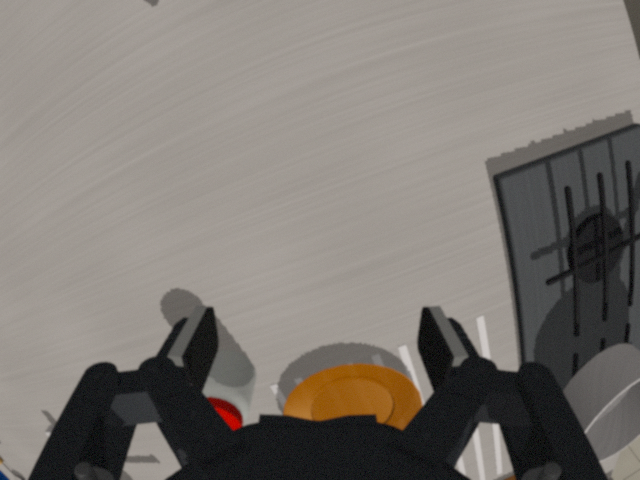

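The side view shows the bar at about (332,208)-(350,250), the lever at about (343,228)-(375,231) and the clip at about (315,279). I'll enlarge these areas.

```bash
python3 - <<'E'
import cv2
a=cv2.imread("pics/scene0.png")[205:285,225:355]; cv2.imwrite("pics/sc_c.png",cv2.resize(a,None,fx=6,fy=6,interpolation=cv2.INTER_CUBIC))
a=cv2.imread("pics/side0.png")[195:300,280:400]; cv2.imwrite("pics/si_c.png",cv2.resize(a,None,fx=5.5,fy=5.5,interpolation=cv2.INTER_CUBIC))
E
```

```text
(no output)
```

View pics/sc_c.png

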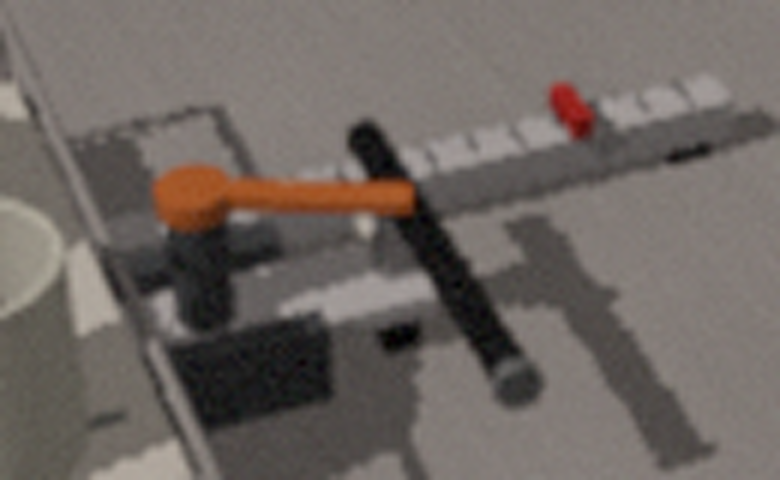

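View pics/si_c.png

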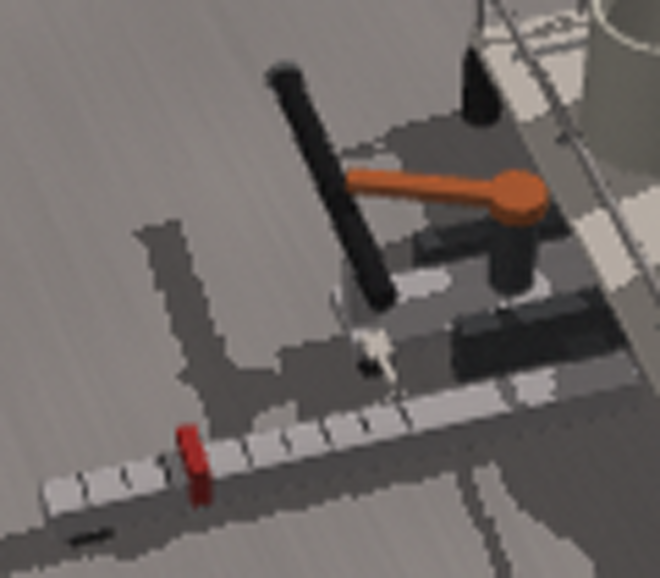

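```bash
cat > h.py <<'E'
import numpy as np
from scipy.spatial.transform import Rotation as R
CAM={'scene':(456.81744,310.16717,235.11333,[0.93122706,0.79705941,0.71070288],[-0.60535263,-2.56904893,1.31936131]),
'side':(493.570846,325.4692951,237.36768878,[0.23524953,-0.88619662,1.02632282],[-2.32319687,0.42322394,-0.15864843])}
def ray(c,p):
    f,cx,cy,e,a=CAM[c]; d=R.from_rotvec(a).apply([(p[0]-cx)/f,(p[1]-cy)/f,1]); return np.array(e),d
def atz(c,p,z):
    e,d=ray(c,p); return e+d*(z-e[2])/d[2]
def tri(p1,p2):
    A=[];b=[]
    for c,p in (('scene',p1),('side',p2)):
        e,d=ray(c,p); d/=np.linalg.norm(d); P=np.eye(3)-np.outer(d,d); A.append(P);b.append(P@e)
    return np.linalg.lstsq(np.vstack(A),np.hstack(b),rcond=None)[0]
def proj(c,X):
    f,cx,cy,e,a=CAM[c]; v=R.from_rotvec(a).inv().apply(np.array(X)-e); return v[...,:2]/v[...,2:]*f+[cx,cy]
E
python3 - <<'E'
from h import *
np.set_printoptions(precision=4,suppress=True)
S=lambda x,y:(225+x/6,205+y/6); D=lambda x,y:(280+x/5.5,195+y/5.5)
P={'capL':(S(516,375),D(285,75),.075),'endR':(S(366,134),D(382,297),.075),'piv':(S(192,195),D(518,190),.096),'tip':(S(413,198),D(347,178),.091),
'ptr':(S(365,222),D(392,378),.036),'clip':(S(575,118),D(190,432),.042)}
for k,(a,b,z) in P.items(): print(k,tri(a,b),atz('scene',a,z),atz('side',b,z))
E
```

```text
capL [0.6098 0.1123 0.0779] [0.6056 0.1102 0.075 ] [0.6135 0.1141 0.075 ]
endR [ 0.5964 -0.0537  0.0764] [ 0.5928 -0.0543  0.075 ] [ 0.5998 -0.0536  0.075 ]
piv [ 0.6805 -0.025   0.0929] [ 0.6793 -0.0194  0.096 ] [ 0.6818 -0.0287  0.096 ]
tip [0.6056 0.0147 0.0918] [0.6025 0.0148 0.091 ] [0.6085 0.0143 0.091 ]
ptr [ 0.5975 -0.0624  0.0265] [ 0.5978 -0.0485  0.036 ] [ 0.5985 -0.0719  0.036 ]
clip [ 0.4914 -0.0715  0.0399] [ 0.4905 -0.0681  0.042 ] [ 0.4929 -0.0743  0.042 ]
```

Triangulated points agree with the given sizes:

| Quantity | Value |
|---|---|
| Bar length | about 167 mm |
| Height | about 77 mm |
| Yaw | about -0.08 |
| Marker | about 0.103 |
| Lever | about 0.45 rad |

I'll refine these with the wrist camera from above the clip and bar.

```bash
cat >> h.py <<'E'
def tool(yaw,flip=1):
    # flip=1: tool x along bar +y ; tool z down
    s,c=np.sin(yaw),np.cos(yaw); bx=np.array([c,s,0]);by=np.array([-s,c,0])
    x=flip*by; z=np.array([0,0,-1.]); y=np.cross(z,x)
    return R.from_matrix(np.column_stack([x,y,z])).as_rotvec()
TC=np.array([[2.60333054e-04,-9.45817615e-01,-3.24698276e-01,8.49605261e-02],[9.99999823e-01,4.19939233e-04,-4.21477186e-04,-8.81018277e-04],[5.34994092e-04,-3.24698109e-01,9.45817557e-01,-1.51826741e-01],[0,0,0,1]])
def watz(p,z,pos,rot):
    v=np.array([p[0]-317.40671,p[1]-235.77532]); rr=np.hypot(*v); th=rr/371.6483
    d=np.array([*(v/rr*np.sin(th)),np.cos(th)]); M=R.from_rotvec(rot).as_matrix()
    d=M@(TC[:3,:3]@d); e=np.array(pos)+M@TC[:3,3]; return e+d*(z-e[2])/d[2]
E
python3 - <<'E'
from h import *; from rig import r,eyes
import cv2
o=tool(-.08,1)
for f in (1,-1):
  for p in ((.55,-.085,.25),(.599,.055,.073),(.495,.025,.073)): print(f,r.solve_ik(p,tool(-.08,f)))
r.move_ptp((.55,-.085,.25),o)
s=r.get_state(); d=eyes.get_image("wrist"); cv2.imwrite("pics/w1.png",d["image"][:,:,::-1])
np.save("w1.npy",np.r_[s["position"],s["tool_rot"]]); print(s["time"],s["position"],s["tool_rot"])
E
```

```text
1 [-3.70477170e-01  9.26455315e-02  1.61455866e+00 -4.44089210e-16
  1.43438846e+00 -2.90477170e-01]
1 [-1.09109617e-01  3.79790933e-01  1.64164110e+00 -4.44089210e-16
  1.12016062e+00 -2.91096171e-02]
1 [-1.93875667e-01  1.29958261e-01  1.94669580e+00 -4.44089210e-16
  1.06493859e+00 -1.13875667e-01]
-1 [-3.70477170e-01  9.26455315e-02  1.61455866e+00 -8.88178420e-16
  1.43438846e+00  2.85111548e+00]
-1 None
-1 None
2.6667 [ 0.55007759 -0.08419054  0.24997221] [-2.30700689e+00 -2.13215791e+00 -2.10953766e-04]
```

View pics/w1.png

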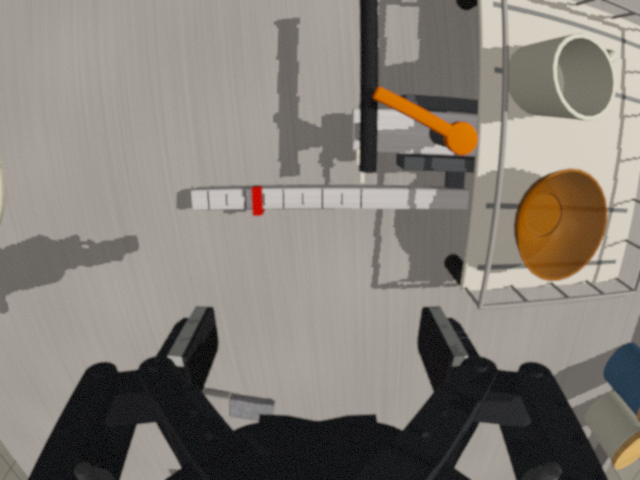

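```bash
python3 - <<'E'
import cv2
a=cv2.imread("pics/w1.png")[70:225,235:395]; cv2.imwrite("pics/w1c.png",cv2.resize(a,None,fx=3.75,fy=3.75,interpolation=cv2.INTER_CUBIC))
a=cv2.imread("pics/w1.png")[80:180,360:490]; cv2.imwrite("pics/w1d.png",cv2.resize(a,None,fx=5,fy=5,interpolation=cv2.INTER_CUBIC))
E
```

```text
(no output)
```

View pics/w1c.png

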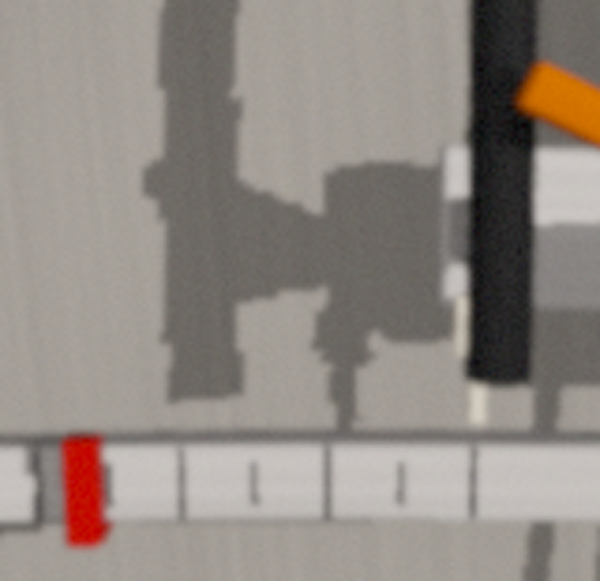

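View pics/w1d.png

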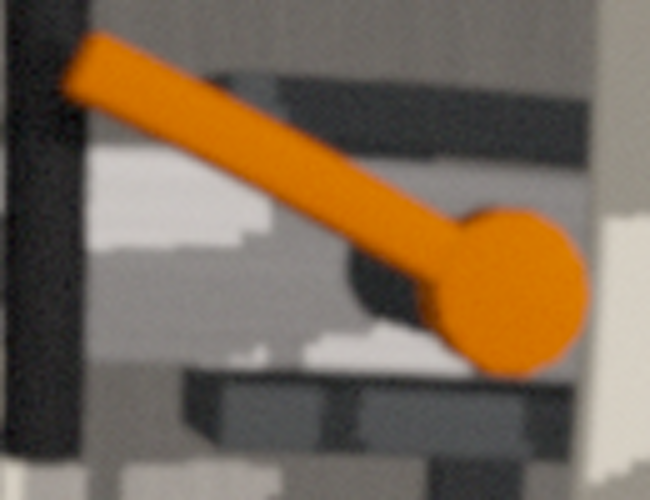

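```bash
python3 - <<'E'
from h import *
np.set_printoptions(precision=4,suppress=True)
w=np.load("w1.npy"); W=lambda n,p,z:(print(n,q:=watz(p,z,w[:3],w[3:])),q)[1]
p=W('ptr',(363,182.8),.036);c=W('clip',(256.9,186.8),.042);e=W('endR',(368.3,171.3),.075);t=W('bartop',(369.1,70),.075)
l=W('tip',(376.4,93.6),.0955);v=W('piv',(463,138.4),.096)
b=t-e; yaw=np.arctan2(-b[0],b[1]); print('yaw',yaw)
for yaw in (yaw,-.08):
    bx=np.array([np.cos(yaw),np.sin(yaw),0]);by=np.array([-bx[1],bx[0],0])
    o=e+.035*by; print('o',o,'piv',(v-o)@bx,(v-o)@by,'ptr',(p-o)@bx,(p-o)@by,'clip',(c-o)@bx,(c-o)@by,'marker',(p-c)@bx,'lever',np.arctan2((l-v)@by,-(l-v)@bx))
E
```

```text
ptr [ 0.5958 -0.0721  0.036 ]
clip [ 0.4901 -0.0665  0.042 ]
endR [ 0.5969 -0.0542  0.075 ]
bartop [0.6031 0.0358 0.075 ]
tip [0.6048 0.0137 0.0955]
piv [ 0.6788 -0.0258  0.096 ]
yaw -0.06935135487407898
o [ 0.5993 -0.0193  0.075 ] piv 0.07976359098403496 -0.0010126349948661364 ptr 0.0002066286947831253 -0.05293085429877283 clip -0.10565820065312925 -0.0546900097727379 marker 0.10586482934791237 lever 0.4208615437869869
o [ 0.5997 -0.0193  0.075 ] piv 0.07939715613583694 -0.0001652038300474438 ptr 0.0003975526754056632 -0.05292763741187349 clip -0.10544254226155164 -0.05581398884232313 marker 0.1058400949369573 lever 0.41021289866106597
```

Consistent: bar origin (0.5995, -0.0193), yaw about -0.076, marker about 0.1055. I'll grasp at bar y = +70 mm.

```bash
cat >> h.py <<'E'
YAW=-.076; O=np.array([.5995,-.0193]); BX=np.array([np.cos(YAW),np.sin(YAW)]); BY=np.array([-BX[1],BX[0]])
def bp(leg,y,z=.073): return [*(O-leg*BX+y*BY),z]
def inbar(p): d=np.array(p[:2])-O; return -d@BX,d@BY
OR=tool(YAW,1)
E
python3 - <<'E'
from h import *; from rig import r,eyes
import cv2
r.move_ptp(bp(0,.070,.19),OR)
print(r.move_l(bp(0,.070),.12,stop_force=8))
r.grab(20)
s=r.get_state(); print(s["time"],s["position"],s["force"],s["finger_gap"],inbar(s["position"]))
d=eyes.get_image("side"); cv2.imwrite("pics/s2.png",cv2.resize(d["image"][190:310,260:420,::-1],None,fx=5,fy=5,interpolation=2))
d=eyes.get_image("wrist"); cv2.imwrite("pics/w2.png",d["image"][:,:,::-1])
E
```

```text
False
5.2833 [0.60571482 0.05040942 0.0741655 ] [-1.04130315 -0.03750736  4.31312957] -1.640840524089141e-05 (np.float64(-0.0009040666722680206), np.float64(0.06998007221177503))
```

View pics/s2.png

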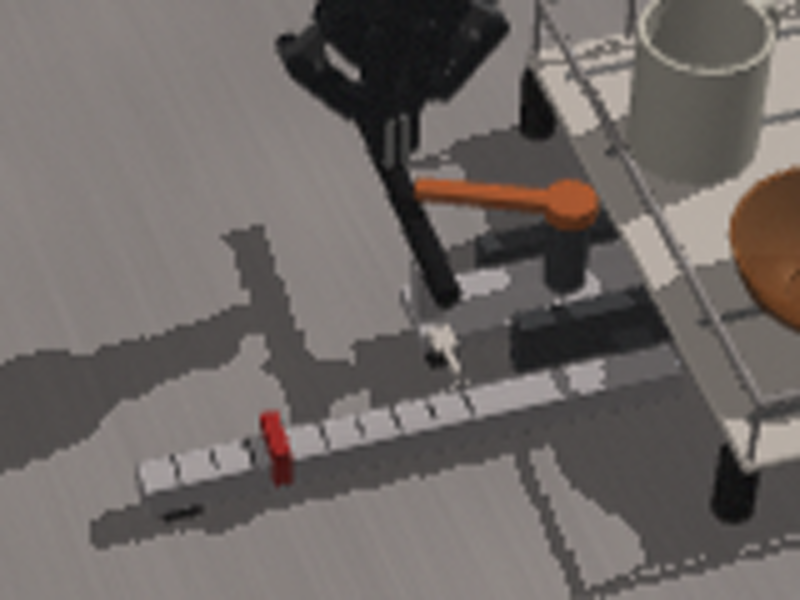

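View pics/w2.png

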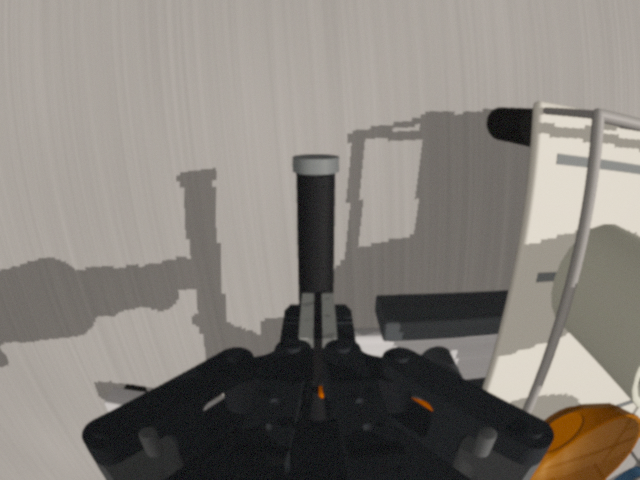

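The gap is 0: the fingers shut on top of the bar instead of around it. In the wrist picture the tips (about (318,293)) appear roughly 30 mm farther back than the stated overhang implies. I'll raise the hand and check the finger geometry open and shut in free air.

```bash
python3 - <<'E'
from h import *; from rig import r,eyes
import cv2
r.move_l(bp(0,.070,.125),.15)
def pic(n):
    s=r.get_state(); print(n,s["time"],s["position"],s["force"],s["finger_gap"])
    d=eyes.get_image("wrist"); cv2.imwrite(f"pics/w{n}.png",d["image"][200:480,80:560,::-1])
    d=eyes.get_image("side"); cv2.imwrite(f"pics/s{n}.png",cv2.resize(d["image"][150:270,290:400,::-1],None,fx=5,fy=5,interpolation=2))
pic("3a"); r.open_gripper(); pic("3b")
E
```

```text
3a 5.8833 [0.60455541 0.05051483 0.12452943] [-0.71718528  0.32683572 -0.6082923 ] -0.0003486872208219327
3b 6.7667 [0.60485773 0.05050042 0.12504897] [ 0.5047759  -0.58684029  0.23603536] 0.08548342517451904
```

View pics/w3a.png

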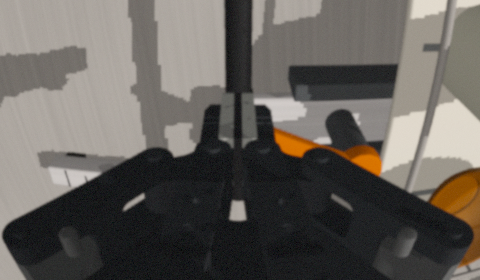

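View pics/s3a.png

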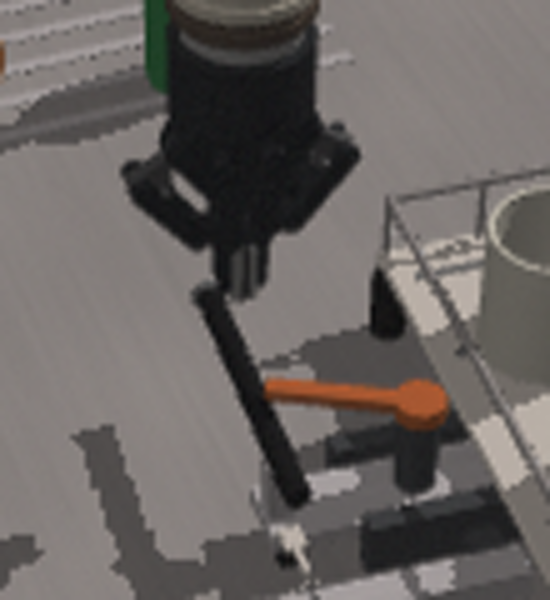

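View pics/s3b.png

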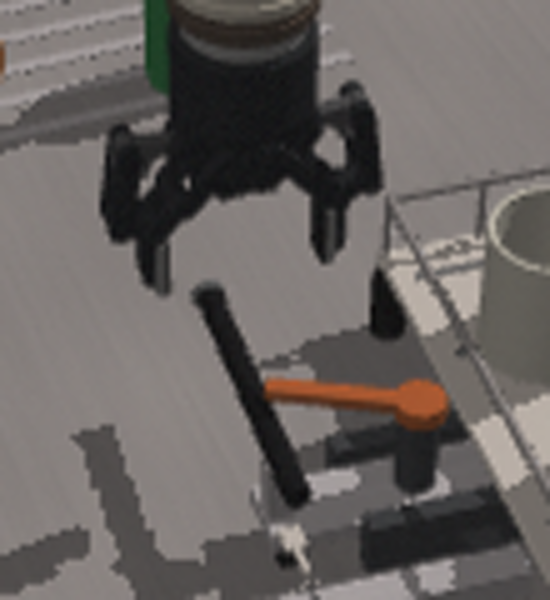

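```bash
python3 - <<'E'
from h import *
for z in (.09,.1,.11,.12,.13,.14): print(z,proj('side',[.6045,.0505,z]), proj('side',[.6045+.0427*BX[0],.0505+.0427*BX[1],z]), proj('side',[.6045-.0427*BX[0],.0505-.0427*BX[1],z]))
E
```

```text
0.09 [336.91012679 219.57491831] [351.50581892 216.57746643] [322.1440809  222.60735498]
0.1 [336.92491679 216.92845583] [351.59557678 213.93093495] [322.08213723 219.96114431]
0.11 [336.93986058 214.25447513] [351.68626252 211.25704492] [322.01954567 217.2872558 ]
0.12 [336.95496056 211.55254478] [351.77789059 208.55536992] [321.956296   214.58525292]
0.13 [336.97021921 208.82222426] [351.87047576 205.8254746 ] [321.89237777 211.85468991]
0.14 [336.98563904 206.06306375] [351.96403311 203.06691448] [321.82778035 209.09511157]
```

Both cameras put the real fingertips about 3-9 mm behind the reported TCP when shut and about 18 mm behind when open. That is about 28 mm short of the stated overhang, and it matches contact with the bar top at TCP z = 0.074. I'll trust what I measured and grasp 29 mm lower, at TCP z = 0.044, with a stop force.

```bash
python3 - <<'E'
from h import *; from rig import r,eyes
import cv2
print(r.move_l(bp(0,.070,.044),.12,stop_force=8))
r.grab(20)
s=r.get_state(); print(s["time"],s["position"],s["force"],s["finger_gap"],inbar(s["position"]))
d=eyes.get_image("side"); cv2.imwrite("pics/s4.png",cv2.resize(d["image"][190:310,260:420,::-1],None,fx=5,fy=5,interpolation=2))
d=eyes.get_image("wrist"); cv2.imwrite("pics/w4.png",d["image"][:,:,::-1])
E
```

```text
False
8.325 [0.60496201 0.05048023 0.04424933] [-1.27629985  0.3201294   1.71838219] 0.015254924186704417 (np.float64(-0.00014804807950889436), np.float64(0.0699935104133724))
```

View pics/s4.png

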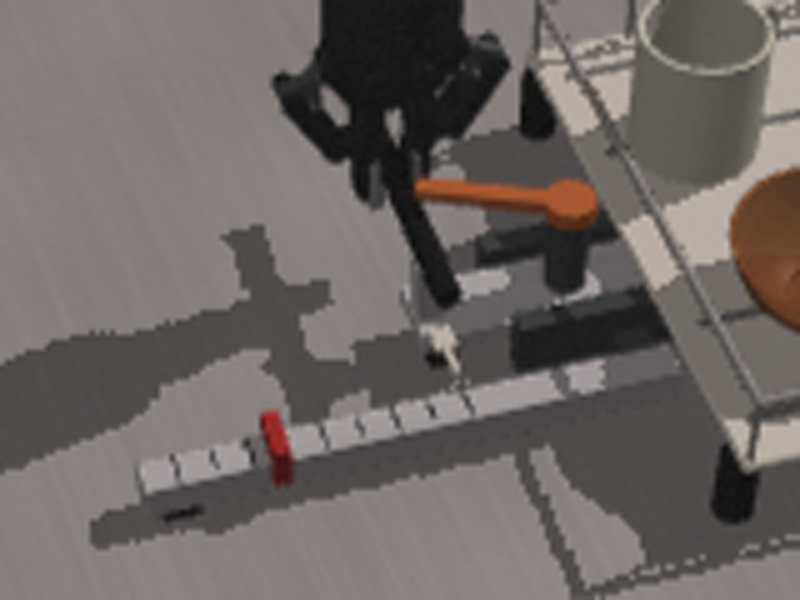

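View pics/w4.png

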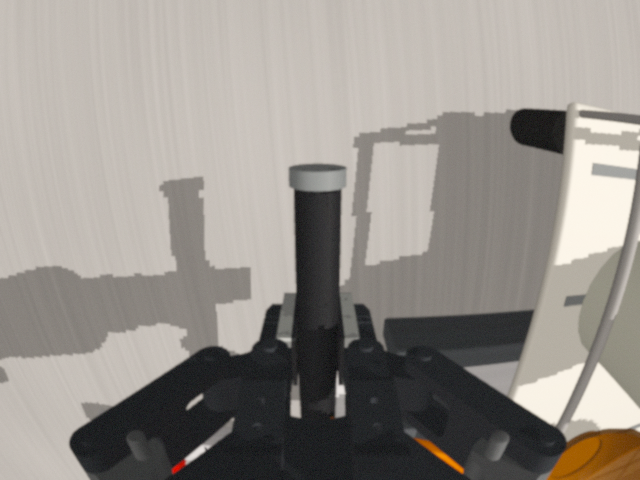

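The bar is now between the pads (gap 15 mm) and the lever is clear. Next I pull to 0.1055 and look.

```bash
python3 - <<'E'
from h import *; from rig import r,eyes
import cv2
r.move_l(bp(.1055,.070,.044),.06)
r.pause(.3)
s=r.get_state(); print(s["time"],s["position"],s["force"],s["finger_gap"],inbar(s["position"]))
for n,(a,b,c,e) in dict(side=(190,310,260,420),scene=(195,295,235,365)).items():
    d=eyes.get_image(n); cv2.imwrite(f"pics/{n}5.png",cv2.resize(d["image"][a:b,c:e,::-1],None,fx=5,fy=5,interpolation=2))
E
```

```text
10.6333 [0.50117735 0.05830057 0.04425072] [ 7.00499999  0.54352148 -5.22095721] 0.015084105234441996 (np.float64(0.1039307975199429), np.float64(0.06991123791148389))
```

View pics/side5.png

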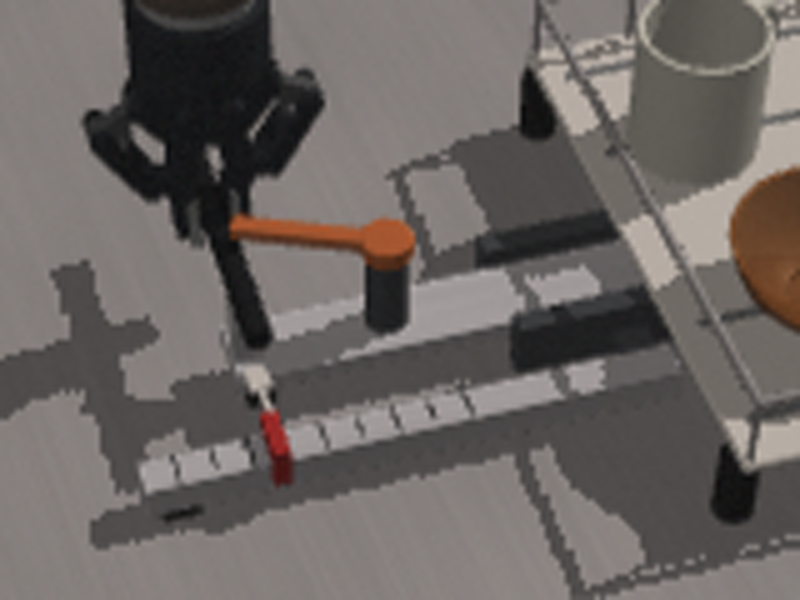

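View pics/scene5.png

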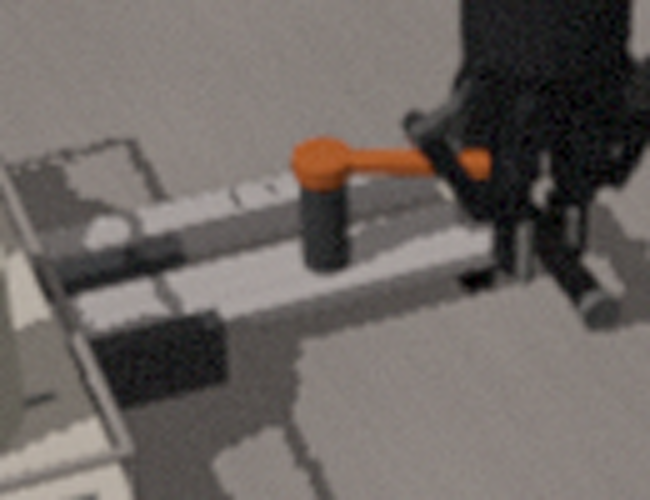

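```bash
python3 - <<'E'
from h import *
F=lambda l,y,z:(np.array(proj('side',bp(l,y,z)))-[260,190])*5
for l in (.1,.104,.108): print(l,'ptr',F(l,-.052,.036),'base',F(l,-.024,.036),'clip',F(l,-.055,.042))
E
python3 - <<'E'
import cv2
a=cv2.imread("pics/side5.png")[340:500,200:340]; cv2.imwrite("pics/side5z.png",cv2.resize(a,None,fx=4,fy=3.7,interpolation=2))
E
```

```text
0.1 ptr [271.42312519 409.25432181] base [257.89538901 371.57420175] clip [272.5792637  405.89803393]
0.104 ptr [264.14428252 410.88494659] base [250.71362863 373.16019689] clip [265.26595708 407.53460468]
0.108 ptr [256.85713372 412.51743213] base [243.52379082 374.74797582] clip [257.9442647 409.173052 ]
```

View pics/side5z.png

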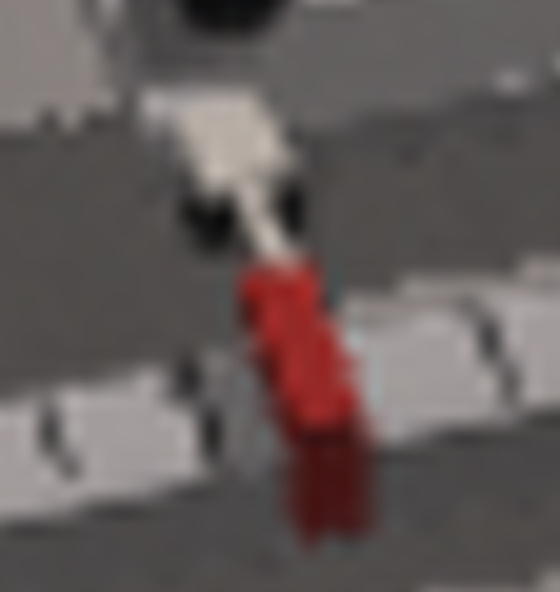

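In the zoomed side view the pointer (x≈280) meets the middle of the clip (243-318), so it is level within about 1 mm with the lever still open. Now I slide right along the bar.

```bash
python3 - <<'E'
from h import *; from rig import r,eyes
import cv2
for y in (.05,.036,.026):
    b=r.move_l(bp(.1058,y,.044),.04,stop_force=45)
    s=r.get_state(); print(y,b,s["time"],s["force"],s["finger_gap"],inbar(s["position"]),s["position"][2])
    if b: break
for n,(a,b,c,e) in dict(side=(190,310,260,420)).items():
    d=eyes.get_image(n); cv2.imwrite(f"pics/{n}6.png",cv2.resize(d["image"][a:b,c:e,::-1],None,fx=5,fy=5,interpolation=2))
d=eyes.get_image("wrist"); cv2.imwrite("pics/w6.png",d["image"][:,:,::-1])
E
```

```text
0.05 False 11.3833 [ 9.40291708 23.41902917 -1.20826209] 0.01533541499051659 (np.float64(0.10417139866630128), np.float64(0.055295808107541436)) 0.044721129912723055
0.036 False 11.8833 [ 8.47355795 25.63910519  1.08982367] 0.015276439056211516 (np.float64(0.10419722448750408), np.float64(0.0417680770593538)) 0.044771396193941604
0.026 False 12.2833 [ 8.86048603 26.4400529   0.9617691 ] 0.015288398156207349 (np.float64(0.10423436356899536), np.float64(0.03197047136190546)) 0.04477598323166512
```

View pics/side6.png

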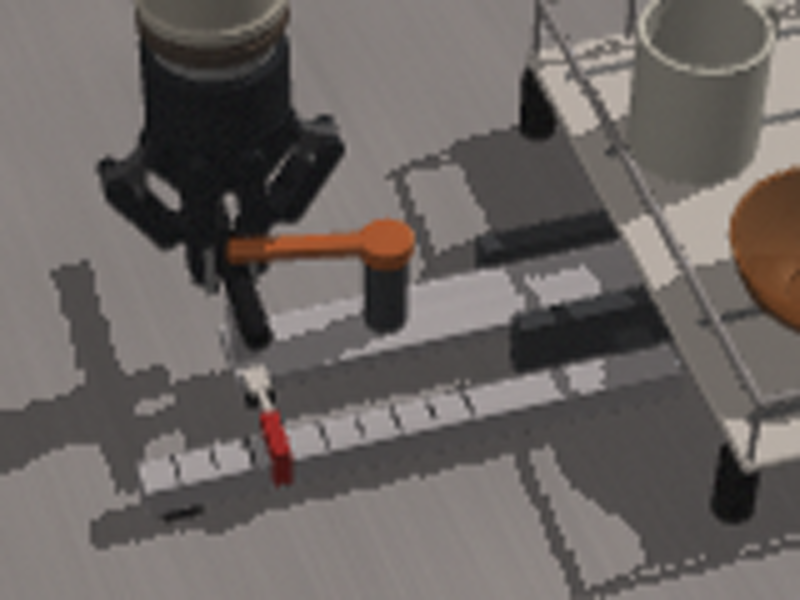

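View pics/w6.png

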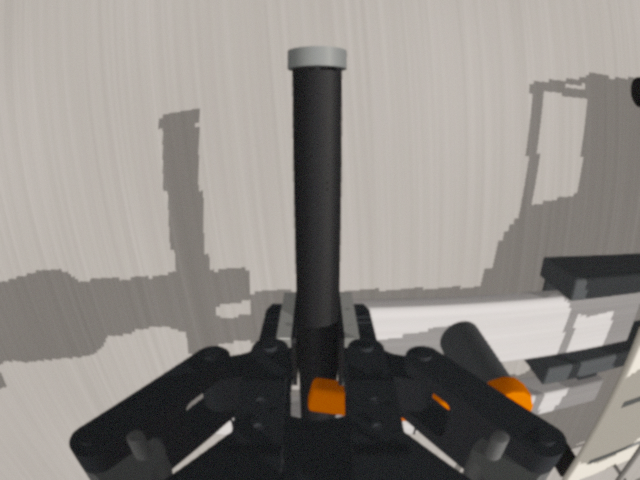

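The lever is closing, the pointer is still on the mark, and the hand lags about 6 mm from sliding friction. I'll continue in small steps until the lever stop is felt.

```bash
python3 - <<'E'
from h import *; from rig import r,eyes
import cv2
for y in (.020,.016,.013,.011,.009,.007,.005,.003):
    r.move_l(bp(.1058,y,.044),.03); r.pause(.15)
    s=r.get_state(); p=inbar(s["position"]); f=s["force"]; print(y,s["time"],f,p)
    if f[1]>33 or p[1]<.0135: break
d=eyes.get_image("side"); cv2.imwrite("pics/side7.png",cv2.resize(d["image"][190:310,260:420,::-1],None,fx=5,fy=5,interpolation=2))
d=eyes.get_image("wrist"); cv2.imwrite("pics/w7.png",d["image"][:,:,::-1])
E
```

```text
0.02 12.8833 [ 9.51304819 27.80609949  1.19327541] (np.float64(0.10430041782730656), np.float64(0.0261973654741977))
0.016 13.3167 [ 9.40400458 26.32590003  0.06566285] (np.float64(0.1044004582455285), np.float64(0.022074067425502362))
0.013 13.7167 [ 8.53655493 28.92533985  1.87447673] (np.float64(0.10444036659580236), np.float64(0.019492011295801102))
0.011 14.1167 [ 8.61953833 28.19355568  1.02278775] (np.float64(0.10453139338654002), np.float64(0.017500020865753193))
0.009 14.5167 [ 9.56412018 32.0066581   2.39146492] (np.float64(0.10458041111563088), np.float64(0.016334895830303408))
0.007 14.9167 [ 9.59889075 39.65750995  2.79993283] (np.float64(0.10472063881142973), np.float64(0.01606081112880866))
```

View pics/side7.png

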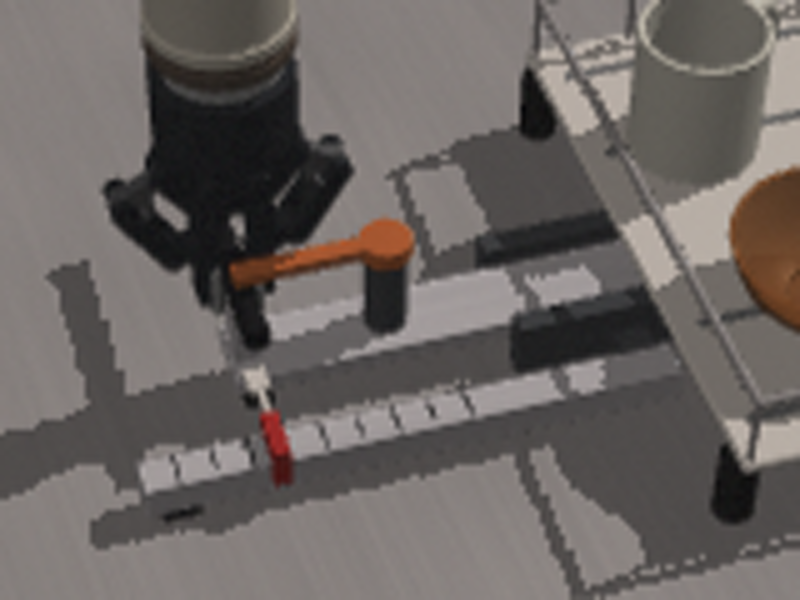

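View pics/w7.png

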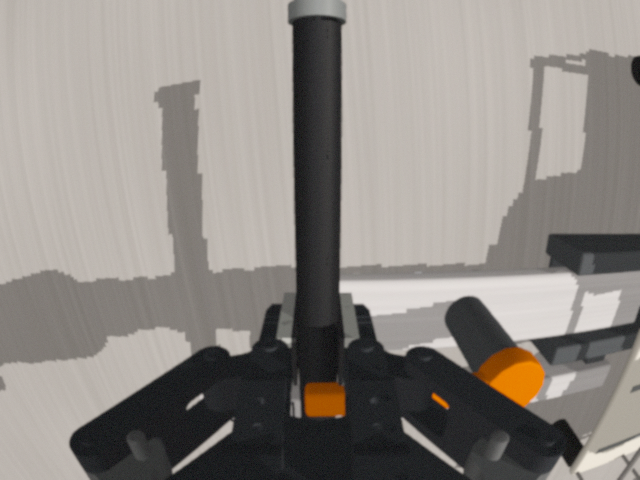

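```bash
python3 - <<'E'
import cv2
a=cv2.imread("pics/side7.png")[340:500,200:340]; cv2.imwrite("pics/side7z.png",cv2.resize(a,None,fx=4,fy=3.7,interpolation=2))
from h import *
for l in (.1,.1045): 
  a,b=[(np.array(proj('side',[*(O+(x-l)*BX),.0955]))-[260,190])*5 for x in (.08,.005)]; print(a,b,(b-a)[1]/(b-a)[0])
E
```

```text
[387.51438382 233.04404138] [251.76968629 261.84190648] -0.2121472560296435
[379.45104682 234.7546562 ] [243.53229004 263.58944749] -0.2121472560296431
```

View pics/side7z.png

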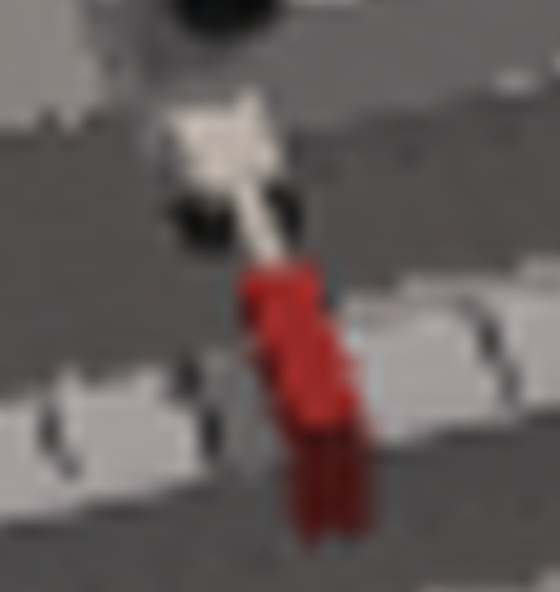

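The pointer is still within about 1 mm of the clip's middle. The lever is in line with the leg and its stop was felt.

```bash
python3 - <<'E'
from h import *; from rig import r,ticket
r.pause(.3); s=r.get_state(); print(s["time"],s["force"],s["finger_gap"],inbar(s["position"]),abs(s["joint_vel"]).max())
ticket.close_job()
E
```

```text
15.3167 [ 9.81361177 39.16429977  3.39477417] 0.015448704545617357 (np.float64(0.10471279734226376), np.float64(0.01604279166148654)) 0.0009024837442360347
the job is handed in; nothing more can be done
```

I pulled the leg out by its grip bar to the marker (about 0.105 m) and slid the hand right along the bar to close the lever. I handed the job in at 15.3 s, still gripping; it reports no verdict.

**Last checks**
- **Pointer:** within about 1 mm of the clip's middle in the side picture.
- **Lever:** in line with the leg. The hand stopped at bar y = 16 mm as the sideways force rose from about 28 to 40 N, which is where a closed lever should stop it.
- **Grip:** finger gap 15.4 mm on the 16 mm bar, arm still.
- **Surroundings:** the clip and nearby dishes looked unmoved in the side crops. I took no final picture of the plate, soap, jar, brush or spoon, but the hand did not go near them.

**What disagreed:**
- **Fingertips:** the first grasp closed on top of the bar, touching it lightly (about 4 N). Both cameras showed the fingertips about 28 mm farther back than `finger_overhang` says, so I grasped again 29 mm lower.
- **Force while sliding:** bar friction was about 25 N with the 20 N grip, so the hand lagged its target by about 6 mm.
- **Lever angle:** its slope in the side picture read slightly steeper (-0.25) than the model's closed slope (-0.21). I put that down to reading error, since the stop had been felt.

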